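# Unhook the tile carrier past its sprung keeper

### The arm

A 6-joint arm with a two-finger parallel gripper is mounted at the origin on a cart in front of the work surface, level with it; the furniture and walls round the work are solid. World frame = base frame: x ahead of the robot, y to its left, z up, the work surface at z = 0. Lengths are in m, angles in degrees, forces in N, time in s.
With the tool pointing down it reaches from about 0.375 to 0.825 m from the base axis. Payload 5.5 kg.
Tool frame: the origin (TCP) lies at the very end of the fingers, on their centre line; the grasp point (between the pads) lies 19 mm behind it; x points along the fingers, y is the direction in which the jaws open and shut, and the axes are right-handed (so a half turn about x gives the same grasp; the last joint's range is limited). The gripper opens to 85 mm and grips with 20 to 120 N. Pads are 22 mm wide; open, the fingers measure 114 mm over their backs; the gripper's body (76 mm by 85 mm) begins 54 mm behind the grasp point. The pads swing forward as they close: fully open they stand 13 mm farther back than shut.
Start: joints at [63.025, 17.962, -2.699, 69.339, 0, 90], TCP at [0.272, 0.535, 0.198] pointing down, gripper open.
Joint ranges: [-152.73, 152.73], [-39.44, 99.34], [-58.76, 71.6], [-118.89, 123.64], [-81.53, 83.1], [-180, 180]. Speed limits (degrees/s): [136.94, 136.94, 172.46, 180, 180, 180].

### API

Orientations are given as [roll, pitch, yaw] about the fixed x, y, z axes, in that order (R = Rz(yaw) Ry(pitch) Rx(roll)).
In Python, from bench import env gives the robot as it stands. The module is installed in compiled form; this text tells all that it offers.
- The arm moves only by the shell command python3 -m creep 'ROWS' [OPENING] [FORCE]. ROWS is JSON, a list of rows, each a list of 2 entries, a list of its own where there are three numbers: the shift along the tool's x, y, z in cm, then the turn, a rotation vector about the tool's x, y, z in rad. In form: [[[x, y, z], [rx, ry, rz]], ...]. A call has 1 to 10 rows; each row is the pose to reach, as a shift and turn from the pose commanded when the call began, along the tool's axes at that moment; what a row does not reach only later rows make up. A row lasts 1/10 s, in which the tool goes at most 50 mm and 8.59 degrees, less where a joint would pass 70% of its speed; a pose out of reach is approached as far as the arm can. A call with a gripper value outside its range is refused whole. OPENING is the opening, from -1 (shut) to 1 (fully open), set as the call begins (- or left out, the last holds). The fingers move at their own pace and stop on an object; FORCE is the grip in N (left out, the last holds). Time passes only in rows, so rows that repeat a pose let the fingers close. It gives the time, the measured TCP pose, the force and the opening at its end, in the units of the state.
- env.sense(): the state, without advancing time (a new reading comes with each control period).
- env.camera(name): name is "scene" or "top" or "wrist"; returns a dict with "frame" (420x560x3 uint8, blue, green, red), "depth" (420x560 float32, m along the optical axis (not along the pixel's ray), 0 where there is no reading), "mtx" (3x3 intrinsics, pixels), "extrinsics" (4x4, takes a point from world to camera coordinates). Camera axes: x right, y up, looking along -z (the intrinsics and any distortion apply to the point x, -y, -z); pixel columns grow to the right and rows downward; lengths in m; the calibration is good to about 2 mm. A picture is of the moment at which its call begins.
- env.sign_off(): hands the job in, once; it reports no verdict.
The state is a dict: "time": time; "qpos": joint angles; "dq": joint speeds; "joint_torque": joint torques, N m; "tool_pos": TCP position; "eef_rot": TCP orientation; "contact_force": force on the tool from outside, world axes, zero at the start; "ft_torque": the same for the moment, N m; "finger_gap": opening from 0.0 (shut) to 1.0 (fully open).
Only numpy, scipy, OpenCV 4.12 (cv2) and the standard library are available. Lean on these libraries where they do the work, as an engineer would, in place of code of your own. Each camera call takes 0.05 s, during which the arm holds its last target.

### The job

Take the little tile carrier off the drip hook: push its brass bar back against the red sprung keeper, using the carrier itself by feel and without forcing the keeper or wrenching the hook, until the bar is free of the hook's nose, then lift it off. Stand the carrier upright and flat in the white drip tray and let go of it, with the glazed tile still lying in it; set it down rather than drop it, and do not disturb the other things on the table.

Things in the scene. Friction and masses are not known exactly. Their poses are not given: they have to be found in the camera images.
- carrier_handle (a point): centre of the wooden handle bar on top of the tile carrier: 14 (x) x 62 (y) x 20 mm (z), 164 mm above the carrier's underside. Axes as the carrier's: z up, x the direction in which the hook passes through it, within about 0.03 rad of the stand's x at the start. Nothing stands above the handle; the hook ends 24 mm below the handle's underside, the post lower still.
- carrier_bar (a point): centre of the carrier's level brass bar, 8 mm thick, along the carrier's y, 88 mm above the carrier's underside, 76 mm below the handle's centre. At the start it rests loose on the hook's seat, somewhere under the nose.
- carrier_foot (a point): centre of the carrier's underside, axes as the handle's (z up); 40 mm above the table at the start.
- carrier: the tile carrier, loose, about 0.2 kg, origin at the centre of its underside. A steel frame that straddles the hook: shallow tray 70 (x) x 54 (y) mm, rim 13 mm high, at the bottom; two upright 6 mm legs at x = 0, y = +-27 mm up to the handle; the brass bar between them.
- glazed_tile: test tile, 37 x 58 x 9 mm, part cream and part grey-blue, lying loose in the carrier's tray, long side along the carrier's x; origin at the centre of its underside, 4 mm above the carrier's underside.
- drip_stand: the drip stand, fixed; origin on the table about below the hung bar. x points level from the hook's nose back to the post (away from the robot, give or take its yaw), z up. Base plate 12 mm thick, x -65 to +122, y +-50 mm; post at x = +106 mm, top at z = 135 mm. The hook head, 14 mm wide (22 mm at its back), reaches from the post towards -x.
- hook_line (a point): point of the stand at the height of the hook's level seat (z = 124 mm), above the stand's origin, axes as the stand's. The hook's front wall carries a nose (underside 13, top 19 mm above the seat) that runs back 48 mm over the seat; behind its end is the open mouth, with the red keeper at the back. The head is clamped at a different, unstated place along x each time.
- hook_exit (a point): same point. To unhook: ease the bar 2-3 mm off the seat, push it along +x (10 to 47 mm, not given: feel or see it). The keeper yields at 1 to 2 N, then stops firmly, the bar then clear of the nose by up to 5 mm. Held there, lift 25 to 45 mm more (32 is good; the springy drag rises to some 6 N; the carrier's tray meets the hook at 60), then go out along -x over the nose by 110 mm or more before raising or lowering.
- keeper (a joint): angle of the red sprung keeper, a 12 mm wide, 39 mm long flap hung from a pin 40 mm above the seat: 0 = closed (its lower end forward, under the end of the nose), 0.48 rad = pressed fully back against its stop; it springs shut by itself. It is delicate: pushing on it with more than 12 N at its stop is forcing it.
- drip_tray: white drip tray, fixed, 140 (x) by 120 (y) mm outside, 16 mm high, walls and floor 5 mm; origin at the centre of its underside, z up, floor at z = 5 mm.
- jar_yellow: bystander: glaze jar with a yellow lid, 50 mm across, 67 mm high; origin under its centre.
- stamp: bystander: light wooden stamp, 34 mm across, 54 mm high; origin under its centre.
- green_tile: bystander: green and cream test tile lying on the table, 37 x 58 x 9 mm; origin under its centre.
- cutter: bystander: steel ring cutter, 66 mm across, 24 mm high; origin under its centre.
There are look-alikes about, which are no part of the job. What is meant by the carrier is not blue, and is the larger of those in its own colour.

How it is judged:
By the outcome, as a careful person would: the job done as asked, in the order asked, and still so for the second after the job is handed in, with the robot touching nothing.
It also fails if it takes over 43 s, if anything falls off the work surface, if the arm or the gripper's body presses on something with over 40 N, if the wrist force passes 120 N, or if a joint passes its speed limit or range.

## Working session

There is one attempt and no reset: what is moved stays moved. The work goes in short steps, Python scripts to look and compute and a shell command to move; the robot and the scene stay as the last step left them, time stands still between calls to the robot, and variables do not carry over. Pictures are saved under pics/ and viewed, and the job is handed in when it is done.

```bash
mkdir -p pics; ls; python3 - <<'E'
from bench import env
import cv2, numpy as np
s=env.sense(); print(s)
for n in ("scene","top","wrist"):
    c=env.camera(n); cv2.imwrite(f"pics/{n}0.png",c["frame"]); np.savez(f"pics/{n}0.npz",**{k:c[k] for k in("frame","depth","mtx","extrinsics")})
    print(n,c["mtx"].tolist(),np.round(c["extrinsics"],3).tolist(), [k for k in c])
E
```

```text
pics
{'time': 0.0, 'qpos': array([ 6.30243771e+01,  1.80058970e+01, -2.75615540e+00,  6.93385061e+01,
        7.62102251e-04,  9.00004846e+01]), 'dq': array([-0.03170079, -0.02495216, -0.0879735 , -0.02875624,  0.04571754,
        0.11239158]), 'joint_torque': array([-5.32617069e-04, -5.39590359e+01,  3.39754665e+01,  1.91474834e-02,
       -2.77741756e-04, -1.30369955e-05]), 'tool_pos': array([0.27186938, 0.53414605, 0.19740201]), 'eef_rot': array([ -90.43373355,   89.89943853, -117.40984178]), 'contact_force': array([ 0.17663451,  0.004896  , -0.45545963]), 'ft_torque': array([-0.01316752,  0.00733185,  0.00631089]), 'finger_gap': 0.9974366205261352}
scene [[531.183959996411, 0.0, 277.63989998728823], [0.0, 531.183959996411, 201.1542823757638], [0.0, 0.0, 1.0]] [[0.692, -0.722, -0.022, -0.535], [0.39, 0.348, 0.852, -0.216], [-0.607, -0.598, 0.523, -0.95], [0.0, 0.0, 0.0, 1.0]] ['frame', 'depth', 'mtx', 'extrinsics']
top [[510.11604881160645, 0.0, 288.34681224110494], [0.0, 510.11604881160645, 203.06011887973315], [0.0, 0.0, 1.0]] [[0.002, -1.0, -0.005, -0.27], [0.997, 0.002, 0.074, -0.484], [-0.074, -0.005, 0.997, -1.288], [0.0, 0.0, 0.0, 1.0]] ['frame', 'depth', 'mtx', 'extrinsics']
wrist [[301.4862113036785, 0.0, 276.96115015157244], [0.0, 301.4862113036785, 210.71213790210263], [0.0, 0.0, 1.0]] [[0.453, 0.891, -0.001, -0.6], [-0.858, 0.436, -0.273, 0.036], [-0.243, 0.125, 0.962, -0.378], [0.0, 0.0, 0.0, 1.0]] ['frame', 'depth', 'mtx', 'extrinsics']
```

View pics/scene0.png

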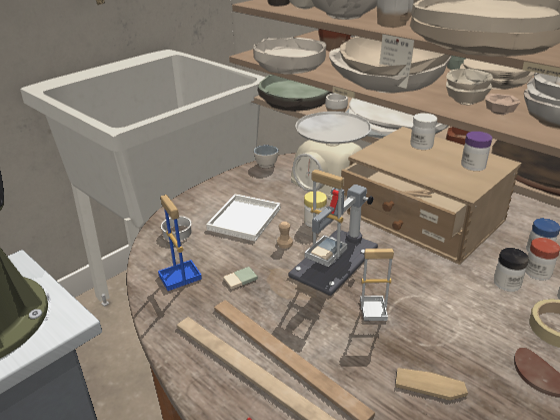

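View pics/top0.png

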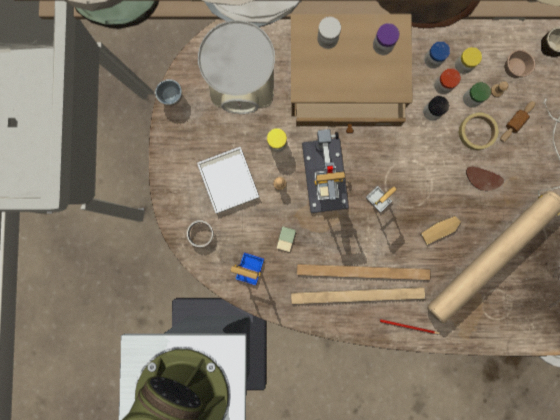

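View pics/wrist0.png

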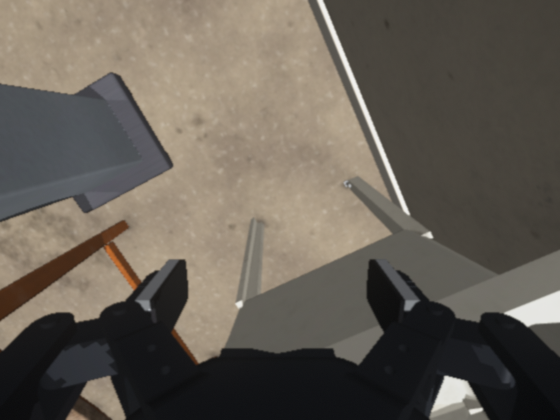

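The scene view shows the hung steel carrier at about (327,215), with the white tray at (243,217), a blue look-alike at (178,250) and a smaller carrier at (375,285). In the top view the handle is at (330,178) and the tray at (229,181).

```bash
cat > h.py <<'E'
import numpy as np, cv2
def load(n): 
    d=np.load(f"pics/{n}.npz"); return {k:d[k] for k in d}
def pts(c,us,vs,d=None):
    K=c["mtx"];E=c["extrinsics"];us=np.asarray(us);vs=np.asarray(vs)
    if d is None: d=c["depth"][vs.astype(int),us.astype(int)]
    X=np.stack([(us-K[0,2])/K[0,0]*d,-(vs-K[1,2])/K[1,1]*d,-d],-1)
    return (X-E[:3,3])@E[:3,:3]
def plane(c,u,v,z):
    K=c["mtx"];E=c["extrinsics"]
    r=np.array([(u-K[0,2])/K[0,0],-(v-K[1,2])/K[1,1],-1.])@E[:3,:3]; o=-E[:3,3]@E[:3,:3]
    return o+r*(z-o[2])/r[2]
def proj(c,p):
    p=np.asarray(p);E=c["extrinsics"];K=c["mtx"];q=E[:3,:3]@p+E[:3,3]
    return K[0,0]*q[0]/-q[2]+K[0,2],K[1,1]*-q[1]/-q[2]+K[1,2]
E
python3 - <<'E'
from h import *
t=load("top0");s=load("scene0")
def crop(c,u0,v0,w,h,k,n): cv2.imwrite(f"pics/{n}.png",cv2.resize(c["frame"][v0:v0+h,u0:u0+w],None,fx=k,fy=k,interpolation=cv2.INTER_CUBIC))
crop(t,180,120,200,130,4,"tc");crop(s,260,150,140,150,4,"sc")
hsv=cv2.cvtColor(t["frame"],cv2.COLOR_BGR2HSV)
roi=hsv[168:188,310:352]; print(hsv[178,330],hsv[177,325])
# 3D cloud: points z in .19-.23 near
v,u=np.mgrid[120:240,290:370]; P=pts(t,u,v)
m=(P[...,2]>.19)&(P[...,2]<.235)
print(m.sum(), P[m].mean(0), P[m].min(0),P[m].max(0))
rect=cv2.minAreaRect((P[m][:,:2]*1000).astype(np.float32)); print("handle",rect)
# base plate z ~ .012 dark
m=(P[...,2]>.006)&(P[...,2]<.017)
gray=t["frame"][120:240,290:370].max(-1); mm=m&(gray<100)
print("plate",mm.sum(),cv2.minAreaRect((P[mm][:,:2]*1000).astype(np.float32)))
# tray rim
v,u=np.mgrid[140:220,190:265];P=pts(t,u,v);f=t["frame"][140:220,190:265]
h=cv2.cvtColor(f,cv2.COLOR_BGR2HSV);m=(h[...,1]<40)&(h[...,2]>150)
mm=(m.astype(np.uint8));n,l,st,_=cv2.connectedComponentsWithStats(mm);i=1+np.argmax(st[1:,4]);ys,xs=np.where(l==i)
print("tray px",st[i],cv2.minAreaRect(np.stack([xs+190,ys+140],1).astype(np.float32)))
Q=np.array([plane(t,x+190,y+140,.012) for x,y in zip(xs,ys)])
print("tray",cv2.minAreaRect((Q[:,:2]*1000).astype(np.float32)))
E
```

```text
[ 20 134 175] [ 19 130 192]
199 [ 0.52833712 -0.36233519  0.21066079] [ 0.51889159 -0.39221241  0.19583171] [ 0.5392885  -0.33119691  0.21680682]
handle ((529.03076171875, -362.10162353515625), (14.269268989562988, 61.169822692871094), 7.456793308258057)
plate 1491 ((525.2698974609375, -359.15447998046875), (133.32888793945312, 258.2158508300781), 86.09100341796875)
tray px [   7    6   63   67 2574] ((227.27398681640625, 179.39724731445312), (54.541168212890625, 47.75278091430664), 69.44395446777344)
tray ((546.6687622070312, -111.59977722167969), (142.06443786621094, 122.67230987548828), 20.82653045654297)
```

View pics/tc.png

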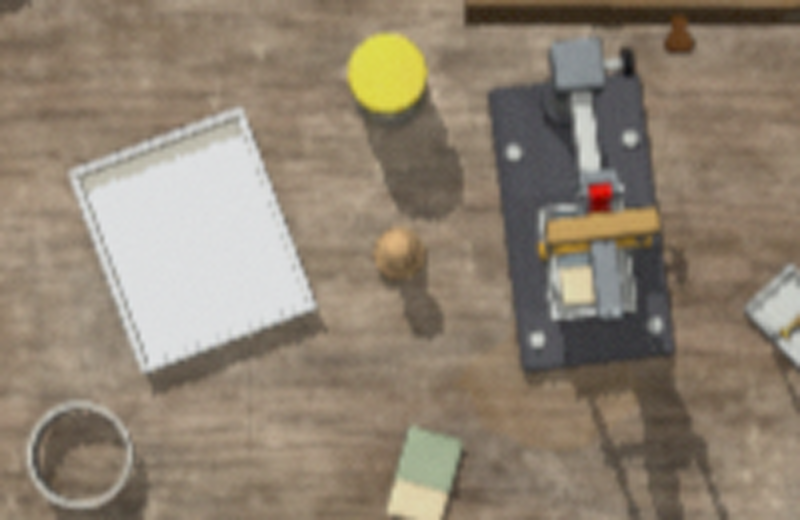

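View pics/sc.png

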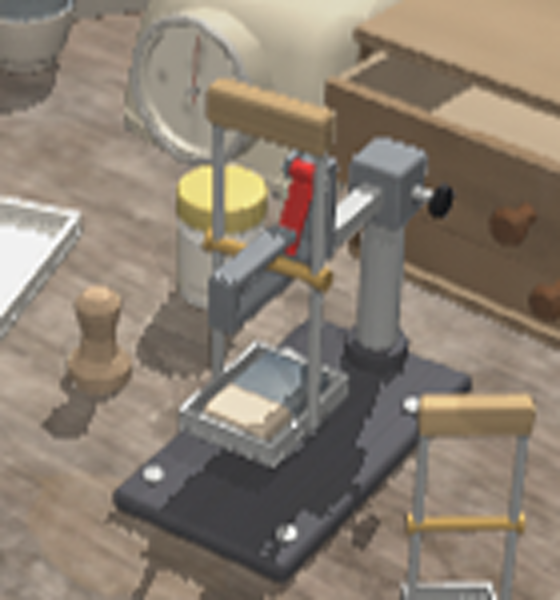

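```bash
cat >> h.py <<'E'
from scipy.spatial.transform import Rotation as Ro
def RT(s): return Ro.from_euler('xyz',s["eef_rot"],degrees=True)
def down(yaw_y):  # tool x down, tool y at yaw (deg)
    a=np.radians(yaw_y); x=np.array([0,0,-1.]);y=np.array([np.cos(a),np.sin(a),0]);return Ro.from_matrix(np.stack([x,y,np.cross(x,y)],1))
def rel(s,p,R):
    R0=RT(s); return np.round(R0.inv().apply(np.asarray(p)-s["tool_pos"])*100,2), np.round((R0.inv()*R).as_rotvec(),3)
E
python3 - <<'E'
from h import *
from bench import env
s=env.sense(); print(RT(s).as_matrix().round(3))
for yw in (7.4,187.4): print(rel(s,[.529,-.362,.25],down(yw)))
t=load("top0")
for n,(u,v),z in [("blue handle",(246,272),.2),("bluetray",(250,266),.02),("small handle",(387,195),.15),("jar",(277,138),.067),("stamp",(280,184),.054),("cutter",(201,234),.024),("green",(286,240),.009)]: print(n,plane(t,u,v,z).round(3), pts(t,[u],[v]).round(3))
E
```

```text
[[-0.001  0.454  0.891]
 [-0.001  0.891 -0.454]
 [-1.    -0.001 -0.   ]]
(array([ -5.15, -68.22,  63.57]), array([0.971, 0.001, 0.001]))
(array([ -5.15, -68.22,  63.57]), array([-2.171e+00, -1.000e-03,  1.000e-03]))
blue handle [ 0.321 -0.178  0.2  ] [[ 0.319 -0.176  0.171]]
bluetray [ 0.325 -0.173  0.02 ] [[ 0.324 -0.171  0.001]]
small handle [ 0.494 -0.497  0.15 ] [[ 0.496 -0.5    0.134]]
jar [ 0.643 -0.241  0.067] [[ 0.644 -0.241  0.062]]
stamp [ 0.53  -0.248  0.054] [[ 0.531 -0.248  0.046]]
cutter [ 0.405 -0.048  0.024] [[ 0.406 -0.044  0.001]]
green [ 0.391 -0.263  0.009] [[ 0.391 -0.263  0.011]]
```

```bash
python3 -m creep '[[[-5,-5,5],[0.1,0,0]],[[-6,-34,32],[0.5,0,0]],[[-6,-34,32],[0.5,0,0]],[[-6,-34,32],[0.5,0,0]],[[-6,-34,32],[0.5,0,0]],[[-6,-68,63],[0.97,0,0]],[[-6,-68,63],[0.97,0,0]],[[-6,-68,63],[0.97,0,0]],[[-6,-68,63],[0.97,0,0]],[[-6,-68,63],[0.97,0,0]]]' 1 40
python3 - <<'E'
from h import *
from bench import env
s=env.sense(); print(s["time"],s["tool_pos"],s["qpos"]);print(rel(s,[.529,-.362,.25],down(7.4)))
E
```

```text
time: 1.15
tool_pos: [0.4075, 0.0616, 0.2479]
eef_rot: [94.2, 90.0, 11.6]
contact_force: [1.2, 0.1, -0.5]
finger_gap: 0.997
1.15 [0.40749625 0.06161881 0.24791887] [ 8.59724485e+00 -3.45362020e+00 -2.08496255e+01  7.25717933e+01
  1.68722286e-03  9.11639307e+01]
(array([-0.21,  6.57, 43.58]), array([ 0.001, -0.   , -0.001]))
```

```bash
python3 -m creep '[[[-1,6.6,43.6],[0,0,0]],[[-1,6.6,43.6],[0,0,0]],[[-1,6.6,43.6],[0,0,0]],[[-1,6.6,43.6],[0,0,0]],[[-1,6.6,43.6],[0,0,0]],[[-1,6.6,43.6],[0,0,0]],[[-1,6.6,43.6],[0,0,0]],[[-1,6.6,43.6],[0,0,0]],[[-1,6.6,43.6],[0,0,0]],[[-1,6.6,43.6],[0,0,0]]]'
cat > look.py <<'E'
import sys
from h import *
from bench import env
s=env.sense(); print(s["time"],s["tool_pos"].round(4),s["eef_rot"].round(2),s["contact_force"].round(2),s["ft_torque"].round(3),s["finger_gap"])
for n in sys.argv[2:]:
    c=env.camera(n);cv2.imwrite(f"pics/{n}{sys.argv[1]}.png",c["frame"]); np.savez(f"pics/{n}{sys.argv[1]}.npz",**{k:c[k] for k in("frame","depth","mtx","extrinsics")})
E
python3 look.py 1 wrist
python3 - <<'E'
from h import *
from bench import env
s=env.sense(); print(rel(s,[.529,-.362,.185],down(7.4)))
c=load("wrist1");v,u=np.mgrid[0:420,0:560];P=pts(c,u,v);m=(P[...,2]>.19)&(P[...,2]<.222)&(np.hypot(P[...,0]-.529,P[...,1]+.362)<.05)
h=cv2.cvtColor(c["frame"],cv2.COLOR_BGR2HSV);m&=(h[...,0]>10)&(h[...,0]<25)&(h[...,1]>80)
print(m.sum()); Q=P[m]; print(Q.min(0),Q.max(0)); top=Q[Q[:,2]>np.percentile(Q[:,2],80)-.003]
print(cv2.minAreaRect((top[:,:2]*1000).astype(np.float32)),np.median(top[:,2]))
E
```

```text
time: 2.15
tool_pos: [0.5297, -0.3648, 0.2556]
eef_rot: [-79.9, 89.9, -162.7]
contact_force: [0.7, 0.1, -0.1]
finger_gap: 1.0
2.15 [ 0.5297 -0.3648  0.2556] [ -79.87   89.91 -162.67] [ 0.67  0.13 -0.06] [ 0.011 -0.036  0.023] 1.0002615673550959
(array([ 7.1 , -0.  , -0.01]), array([-0.002, -0.001,  0.002]))
1403
[ 0.52182503 -0.39087178  0.19738153] [ 0.54183997 -0.32962281  0.21523511]
((531.787109375, -360.54034423828125), (13.362010955810547, 60.73333740234375), 6.963484287261963) 0.2128145107540353
```

View pics/wrist1.png

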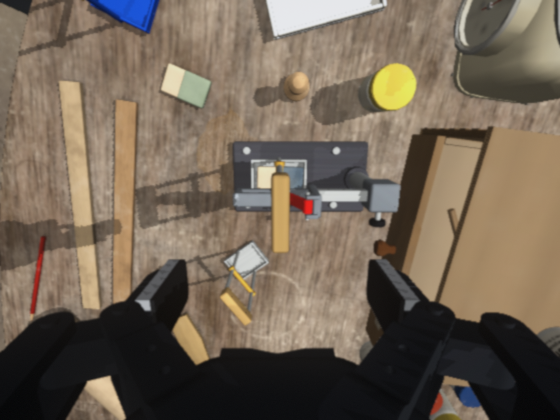

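The wrist view shows the handle bar upright at (280,213), between the open fingers at (165,290) and (390,290). The red keeper is at (308,206).

```bash
python3 -m creep '[[[4,0.1,0.05],[0,0,0]],[[6,0.12,0.05],[0,0,0]],[[7.1,0.12,0.05],[0,0,0]],[[7.1,0.12,0.05],[0,0,0]],[[7.1,0.12,0.05],[0,0,0]]]' && python3 look.py 2 && python3 -m creep '[[[0,0,0],[0,0,0]],[[0,0,0],[0,0,0]],[[0,0,0],[0,0,0]],[[0,0,0],[0,0,0]],[[0,0,0],[0,0,0]],[[0,0,0],[0,0,0]],[[0,0,0],[0,0,0]],[[0,0,0],[0,0,0]]]' -1 80; python3 look.py 3 wrist scene
```

```text
time: 2.7
tool_pos: [0.5311, -0.3601, 0.1879]
eef_rot: [52.3, 89.9, -30.2]
contact_force: [-0.1, 0.4, 0.3]
finger_gap: 1.0
2.7 [ 0.5311 -0.3601  0.1879] [ 52.3   89.94 -30.21] [-0.05  0.38  0.33] [ 0.019 -0.009  0.032] 1.0004071483641335
time: 3.5
tool_pos: [0.5307, -0.3605, 0.1867]
eef_rot: [-133.0, 90.0, 144.5]
contact_force: [-0.4, 0.0, -0.1]
finger_gap: -0.002
3.5 [ 0.5307 -0.3605  0.1867] [-132.98   90.    144.47] [-0.39  0.03 -0.11] [0.006 0.004 0.038] -0.0021613062454322474
```

View pics/wrist3.png

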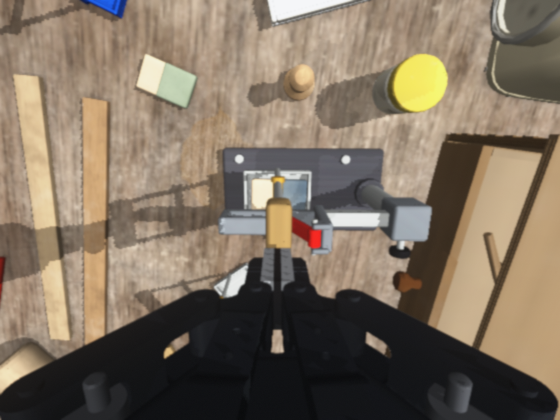

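View pics/scene3.png

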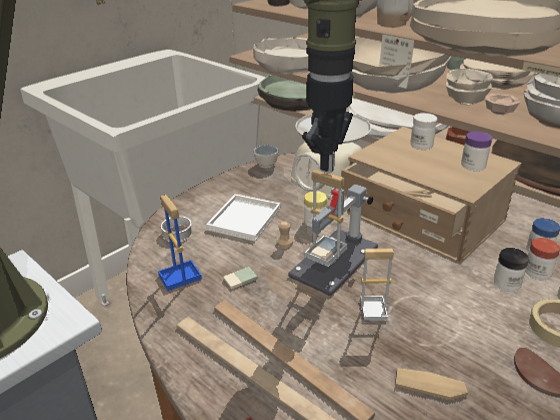

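The fingers closed on nothing. Their tip seems to be above or in front of the handle, so I'll check where it really is.

```bash
python3 - <<'E'
from h import *
from bench import env
s=env.sense();print(s["tool_pos"])
c=load("scene3");print(proj(c,s["tool_pos"]),proj(c,[.5304,-.3613,.214]))
w=load("wrist3");print(proj(w,s["tool_pos"]),proj(w,[.5304,-.3613,.214]))
t=load("top0");s0=load("scene0");print(proj(t,[.5304,-.3613,.214]),proj(s0,[.5304,-.3613,.214]))
cv2.imwrite("pics/s3c.png",cv2.resize(c["frame"][130:250,270:400],None,fx=5,fy=5,interpolation=cv2.INTER_CUBIC))
v,u=np.mgrid[130:250,270:400];P=pts(c,u,v);d=c["depth"][130:250,270:400]
for uv in [(327,160),(327,165),(327,176),(327,182),(320,180),(333,180)]: print(uv,c["frame"][uv[1],uv[0]],pts(c,[uv[0]],[uv[1]])[0].round(3))
for uv in [(278,220),(278,240),(278,255),(270,260),(277,270)]: print("w",uv,w["frame"][uv[1],uv[0]],pts(w,[uv[0]],[uv[1]])[0].round(3))
E
```

```text
[ 0.53070079 -0.36053447  0.18673081]
(np.float64(326.3871584103944), np.float64(187.27482466218203)) (np.float64(327.01460941718074), np.float64(174.20404950437745))
(np.float64(276.0809544860714), np.float64(241.1464725657123)) (np.float64(275.22300146308976), np.float64(261.2763225652908))
(np.float64(330.17287616367446), np.float64(175.67788174851603)) (np.float64(327.01460941718074), np.float64(174.20404950437745))
(327, 160) [36 33 32] [ 0.52  -0.369  0.249]
(327, 165) [36 34 33] [ 0.522 -0.367  0.238]
(327, 176) [ 94 127 150] [ 0.525 -0.366  0.214]
(327, 182) [ 76 100 117] [ 0.525 -0.366  0.202]
(320, 180) [ 76 101 119] [ 0.525 -0.35   0.201]
(333, 180) [ 72  95 112] [ 0.526 -0.379  0.211]
w (278, 220) [109 174 212] [ 0.529 -0.339  0.212]
w (278, 240) [109 175 212] [ 0.53  -0.35   0.213]
w (278, 255) [28 29 32] [ 0.53  -0.35   0.232]
w (270, 260) [110 107 106] [ 0.527 -0.35   0.237]
w (277, 270) [27 27 30] [ 0.53  -0.349  0.248]
```

View pics/s3c.png

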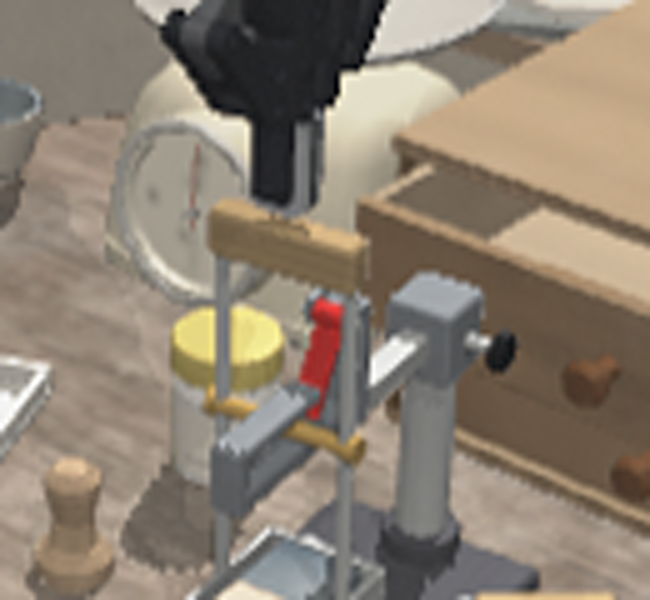

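```bash
python3 - <<'E'
from h import *
w=load("wrist3")
for v in range(238,262,1): print(v,w["frame"][v,278],pts(w,[278],[v])[0].round(4), w["frame"][v,266],pts(w,[266],[v])[0].round(4))
c=load("scene3")
for v in range(166,180): print(v,c["frame"][v,325],pts(c,[325],[v])[0].round(4))
E
cat > /dev/null; python3 - <<'E'
import cv2;im=cv2.imread("pics/wrist3.png");cv2.imwrite("pics/w3c.png",cv2.resize(im[180:300,210:350],None,fx=5,fy=5,interpolation=cv2.INTER_CUBIC))
E
```

```text
238 [109 175 212] [ 0.5302 -0.3483  0.213 ] [ 62  92 114] [ 0.5239 -0.3495  0.212 ]
239 [109 175 212] [ 0.5302 -0.3488  0.2134] [ 68  98 121] [ 0.524  -0.3502  0.2117]
240 [109 175 212] [ 0.5303 -0.3495  0.2128] [ 69 100 122] [ 0.5241 -0.351   0.2111]
241 [109 176 212] [ 0.5304 -0.3502  0.2126] [ 69  99 122] [ 0.5241 -0.3513  0.2119]
242 [108 175 212] [ 0.5305 -0.3507  0.2126] [ 70 100 122] [ 0.5242 -0.352   0.2115]
243 [109 175 212] [ 0.5306 -0.3511  0.213 ] [ 71 100 122] [ 0.5243 -0.352   0.2129]
244 [108 175 212] [ 0.5306 -0.3517  0.2129] [ 71 100 121] [ 0.5244 -0.353   0.2119]
245 [108 175 212] [ 0.5306 -0.3517  0.2144] [ 73 100 122] [ 0.5244 -0.3536  0.2117]
246 [103 168 204] [ 0.5307 -0.3523  0.2142] [ 74 101 121] [ 0.5245 -0.3541  0.2118]
247 [ 86 138 170] [ 0.5308 -0.3533  0.2133] [ 78  98 113] [ 0.5246 -0.3544  0.2126]
248 [ 55  82 102] [ 0.5303 -0.3494  0.2239] [ 92  98 103] [ 0.5245 -0.3506  0.2228]
249 [34 41 48] [ 0.5303 -0.3493  0.2254] [106 105 105] [ 0.5245 -0.35    0.2254]
250 [30 31 35] [ 0.5303 -0.3497  0.2257] [111 109 108] [ 0.5245 -0.3501  0.2265]
251 [29 30 34]
[... 774 characters left out ...]
5249 -0.3499  0.2381]
261 [28 28 32] [ 0.5302 -0.3489  0.2398] [113 110 109] [ 0.5249 -0.3502  0.2384]
166 [42 39 39] [ 0.517  -0.367   0.2377]
167 [40 37 36] [ 0.5165 -0.3674  0.2361]
168 [38 36 35] [ 0.5179 -0.3663  0.2332]
169 [32 31 30] [ 0.518  -0.3663  0.2312]
170 [43 40 40] [ 0.5188 -0.3657  0.2287]
171 [85 82 81] [ 0.5211 -0.364   0.2252]
172 [119 131 141] [ 0.5244 -0.3614  0.2209]
173 [107 140 163] [ 0.5332 -0.3544  0.2128]
174 [ 78 105 125] [ 0.5289 -0.358   0.2138]
175 [ 90 121 143] [ 0.5273 -0.3593  0.2129]
176 [ 94 128 150] [ 0.5264 -0.36    0.2115]
177 [ 78 104 123] [ 0.5267 -0.3599  0.2093]
178 [ 72  96 113] [ 0.5246 -0.3616  0.2088]
179 [ 75 100 117] [ 0.524  -0.3622  0.2072]
```

View pics/w3c.png

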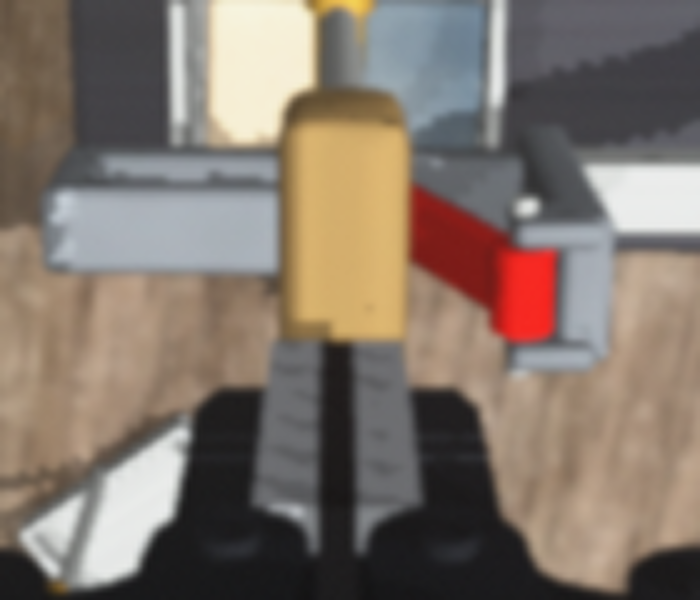

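The camera shows the real fingertip at z≈0.223, 10 mm above the handle top at 0.213. The reported TCP is 0.187, so it reads about 37 mm low along the tool axis. The lateral position agrees, so I'll trust the picture, open, descend about 39 mm while watching force, and check again.

```bash
python3 -m creep '[[[0,0,0],[0,0,0]],[[0,0,0],[0,0,0]],[[0,0,0],[0,0,0]],[[0,0,0],[0,0,0]],[[0,0,0],[0,0,0]],[[1,0,0],[0,0,0]],[[2,0,0],[0,0,0]],[[2.5,0,0],[0,0,0]],[[2.8,0,0],[0,0,0]],[[2.8,0,0],[0,0,0]]]' 1 && python3 look.py 4 wrist scene
```

```text
time: 4.6
tool_pos: [0.5303, -0.3602, 0.1579]
eef_rot: [-132.4, 89.9, 145.0]
contact_force: [-0.0, 1.2, -0.1]
finger_gap: 0.996
4.6 [ 0.5303 -0.3602  0.1579] [-132.41   89.92  145.03] [-0.03  1.22 -0.06] [0.027 0.037 0.021] 0.995846576893305
```

View pics/wrist4.png

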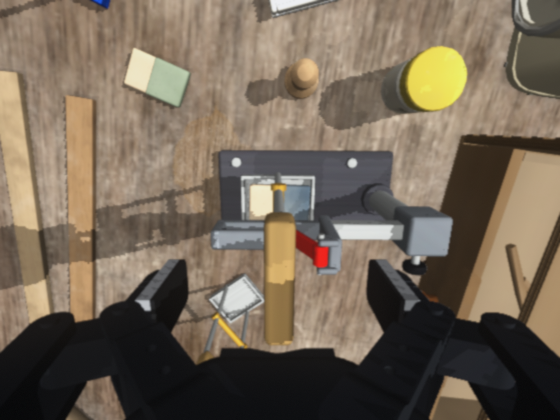

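View pics/scene4.png

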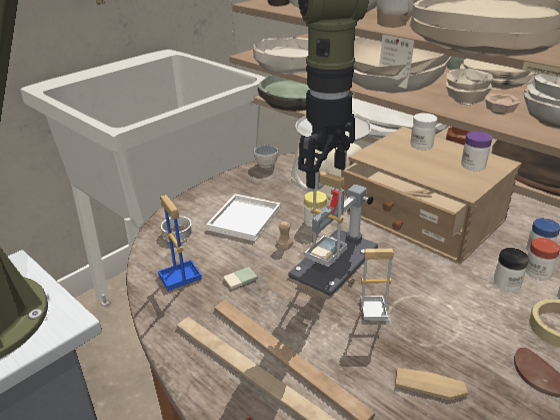

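The handle at (280,275) is between the fingers and nothing is touching. I'll go down 10 mm and close.

```bash
python3 -m creep '[[[0.5,0.05,0.1],[0,0,0]],[[1,0.05,0.1],[0,0,0]],[[1,0.05,0.1],[0,0,0]]]' 1 && python3 -m creep '[[[0,0,0],[0,0,0]],[[0,0,0],[0,0,0]],[[0,0,0],[0,0,0]],[[0,0,0],[0,0,0]],[[0,0,0],[0,0,0]],[[0,0,0],[0,0,0]],[[0,0,0],[0,0,0]],[[0,0,0],[0,0,0]]]' -1 80; python3 look.py 5 wrist scene; python3 - <<'E'
import cv2
im=cv2.imread("pics/scene5.png");cv2.imwrite("pics/s5c.png",cv2.resize(im[130:270,260:400],None,fx=4,fy=4,interpolation=cv2.INTER_CUBIC))
E
```

```text
time: 5.0
tool_pos: [0.5309, -0.3612, 0.1478]
eef_rot: [-129.7, 89.9, 147.7]
contact_force: [0.4, 0.1, 0.4]
finger_gap: 1.0
time: 5.8
tool_pos: [0.5316, -0.3615, 0.149]
eef_rot: [55.1, 90.0, -27.4]
contact_force: [0.2, -0.5, 2.5]
finger_gap: 0.149
5.8 [ 0.5316 -0.3615  0.149 ] [ 55.14  89.97 -27.41] [ 0.17 -0.51  2.54] [-0.009 -0.015 -0.038] 0.14875568400411107
```

View pics/wrist5.png

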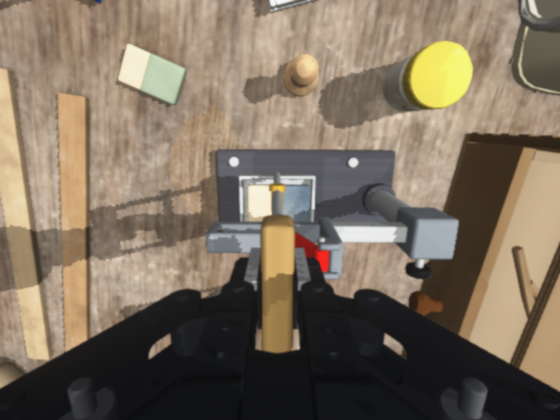

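View pics/s5c.png

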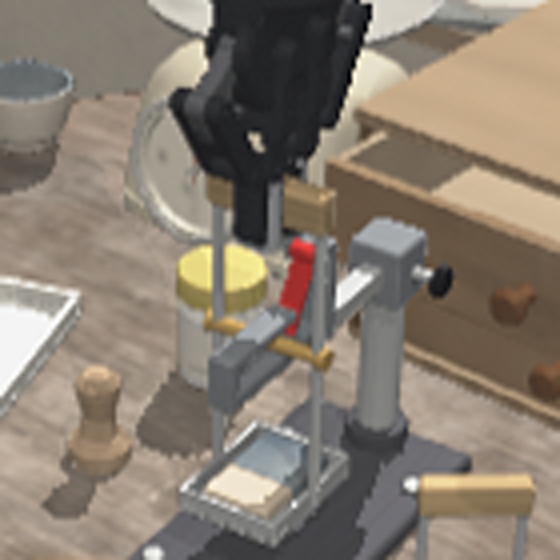

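Grasp holds: gap 0.149 (~13 mm), pads around the handle at (278,285), carrier undisturbed. Easing up 2.5 mm.

```bash
python3 -m creep '[[[-0.1,0,0],[0,0,0]],[[-0.2,0,0],[0,0,0]],[[-0.3,0,0],[0,0,0]],[[-0.3,0,0],[0,0,0]],[[-0.3,0,0],[0,0,0]]]'; python3 look.py 6 scene wrist; python3 - <<'E'
from h import *
from bench import env
s=env.sense(); print(s["tool_pos"],s["contact_force"],RT(s).as_matrix().round(3))
im=cv2.imread("pics/scene6.png");cv2.imwrite("pics/s6c.png",cv2.resize(im[170:250,290:370],None,fx=7,fy=7,interpolation=cv2.INTER_CUBIC))
E
```

```text
time: 6.4
tool_pos: [0.5313, -0.3614, 0.1516]
eef_rot: [-133.7, 90.0, 143.7]
contact_force: [0.7, -0.2, -2.4]
finger_gap: 0.151
6.4 [ 0.5313 -0.3614  0.1516] [-133.72   89.98  143.73] [ 0.67 -0.18 -2.44] [ 0.002 -0.027  0.052] 0.1511053921050091
[ 0.531265   -0.36138871  0.15161471] [ 1.0206231   0.02457553 -1.69889512] [[-0.     0.992  0.13 ]
 [ 0.     0.13  -0.992]
 [-1.    -0.    -0.   ]]
```

View pics/s6c.png

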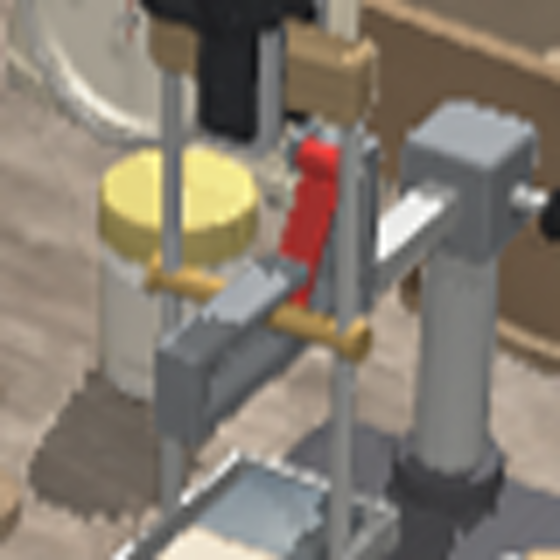

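Carrier's weight (~2 N) is on the gripper. Bar shows free under the nose with about 20 mm to the nose end by eye. Now pushing along tool +y in small steps.

```bash
python3 -m creep '[[[0,0.2,0],[0,0,0]],[[0,0.4,0],[0,0,0]],[[0,0.6,0],[0,0,0]],[[0,0.8,0],[0,0,0]],[[0,0.8,0],[0,0,0]]]'; python3 -m creep '[[[0,0.2,0],[0,0,0]],[[0,0.4,0],[0,0,0]],[[0,0.4,0],[0,0,0]]]';python3 look.py 7 scene; python3 - <<'E'
from h import *
im=cv2.imread("pics/scene7.png");cv2.imwrite("pics/s7c.png",cv2.resize(im[170:250,290:370],None,fx=7,fy=7,interpolation=cv2.INTER_CUBIC))
E
```

```text
time: 7.0
tool_pos: [0.5394, -0.3603, 0.1516]
eef_rot: [-112.9, 90.0, 164.5]
contact_force: [-0.2, -0.8, -1.5]
finger_gap: 0.154
time: 7.3
tool_pos: [0.5434, -0.3599, 0.1517]
eef_rot: [-89.4, 90.0, -172.0]
contact_force: [-2.3, 0.0, -3.2]
finger_gap: 0.148
7.3 [ 0.5434 -0.3599  0.1517] [ -89.43   90.   -171.98] [-2.27  0.04 -3.25] [ 0.008  0.479 -0.043] 0.14816726790590137
```

View pics/s7c.png

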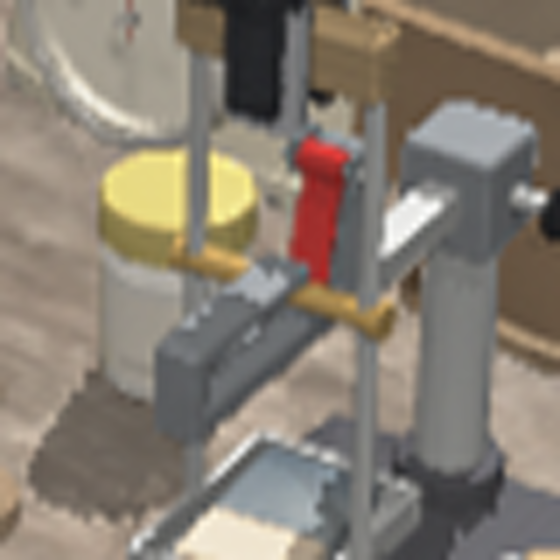

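The bar has reached the keeper, which is swinging back at about 2.3 N. The bar is still partly under the nose end at crop (305,270).

```bash
python3 -m creep '[[[0,0.2,0],[0,0,0]],[[0,0.4,0],[0,0,0]],[[0,0.4,0],[0,0,0]]]'; python3 -m creep '[[[0,0.1,0],[0,0,0]],[[0,0.2,0],[0,0,0]],[[0,0.2,0],[0,0,0]]]';python3 look.py 8 scene; python3 - <<'E'
from h import *
im=cv2.imread("pics/scene8.png");cv2.imwrite("pics/s8c.png",cv2.resize(im[170:250,290:370],None,fx=7,fy=7,interpolation=cv2.INTER_CUBIC))
E
```

```text
time: 7.65
tool_pos: [0.5474, -0.3593, 0.1516]
eef_rot: [-122.9, 90.0, 154.5]
contact_force: [-1.3, 0.1, -2.4]
finger_gap: 0.152
time: 7.95
tool_pos: [0.5492, -0.3591, 0.1517]
eef_rot: [-115.3, 90.0, 162.2]
contact_force: [-1.5, 0.0, -2.9]
finger_gap: 0.149
7.95 [ 0.5492 -0.3591  0.1517] [-115.28   89.99  162.17] [-1.55  0.04 -2.92] [-0.017  0.555  0.002] 0.14887547954676045
```

View pics/s8c.png

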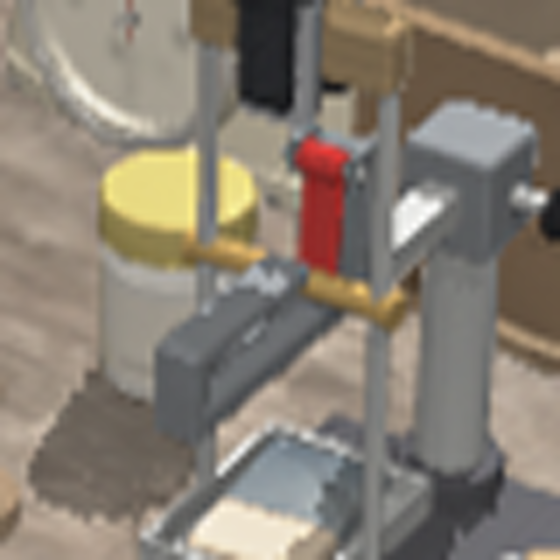

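Keeper still yielding at about 1.5 N, and the bar now passes just behind the nose end at (305,275). Continuing in 1–2 mm steps.

```bash
for i in 1; do python3 -m creep '[[[0,0.1,0],[0,0,0]],[[0,0.2,0],[0,0,0]],[[0,0.2,0],[0,0,0]]]'; done; python3 look.py 9
```

```text
time: 8.3
tool_pos: [0.5513, -0.3588, 0.1517]
eef_rot: [-121.0, 90.0, 156.5]
contact_force: [-2.3, -0.1, -3.0]
finger_gap: 0.15
8.3 [ 0.5513 -0.3588  0.1517] [-120.99   90.    156.46] [-2.26 -0.15 -2.99] [-0.032  0.603  0.039] 0.1496987433976281
```

```bash
python3 -m creep '[[[0,0.1,0],[0,0,0]],[[0,0.1,0],[0,0,0]]]'; python3 look.py 10
```

```text
time: 8.5
tool_pos: [0.5519, -0.3587, 0.1517]
eef_rot: [-89.7, 90.0, -172.2]
contact_force: [-2.8, 0.1, -2.0]
finger_gap: 0.147
8.5 [ 0.5519 -0.3587  0.1517] [ -89.66   89.96 -172.22] [-2.85  0.12 -2.01] [-0.114  0.932  0.058] 0.1470448050214548
```

```bash
python3 -m creep '[[[0,0.1,0],[0,0,0]],[[0,0.1,0],[0,0,0]]]'; python3 look.py 11 scene;  python3 - <<'E'
from h import *
im=cv2.imread("pics/scene11.png");cv2.imwrite("pics/s11c.png",cv2.resize(im[170:250,290:370],None,fx=7,fy=7,interpolation=cv2.INTER_CUBIC))
E
```

```text
time: 8.7
tool_pos: [0.5523, -0.3587, 0.1517]
eef_rot: [-88.2, 89.9, -170.8]
contact_force: [-5.6, -0.7, -1.0]
finger_gap: 0.158
8.7 [ 0.5523 -0.3587  0.1517] [ -88.22   89.9  -170.8 ] [-5.56 -0.68 -1.  ] [-0.136  1.509 -0.039] 0.1577824504863349
```

View pics/s11c.png

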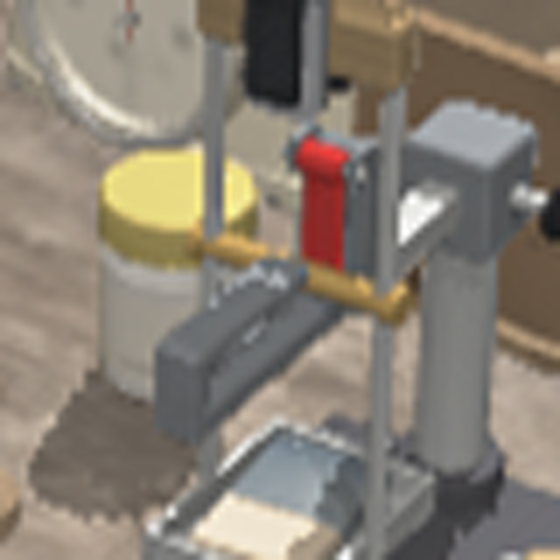

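Firm stop reached at about 5.6 N, with the keeper upright against its back and the bar just behind the nose end. I'll ease back 0.5 mm and start lifting, checking on the way.

```bash
python3 -m creep '[[[0,-0.05,0],[0,0,0]],[[-0.3,-0.05,0],[0,0,0]],[[-0.6,-0.05,0],[0,0,0]],[[-0.6,-0.05,0],[0,0,0]]]'; python3 look.py 12 scene;  python3 - <<'E'
from h import *
im=cv2.imread("pics/scene12.png");cv2.imwrite("pics/s12c.png",cv2.resize(im[170:250,290:370],None,fx=7,fy=7,interpolation=cv2.INTER_CUBIC))
E
```

```text
time: 9.15
tool_pos: [0.5521, -0.3586, 0.1581]
eef_rot: [-97.1, 89.9, -179.7]
contact_force: [-5.6, 0.5, -2.6]
finger_gap: 0.151
9.15 [ 0.5521 -0.3586  0.1581] [ -97.12   89.94 -179.68] [-5.56  0.47 -2.59] [-0.052  1.648 -0.075] 0.15121148140114776
```

View pics/s12c.png

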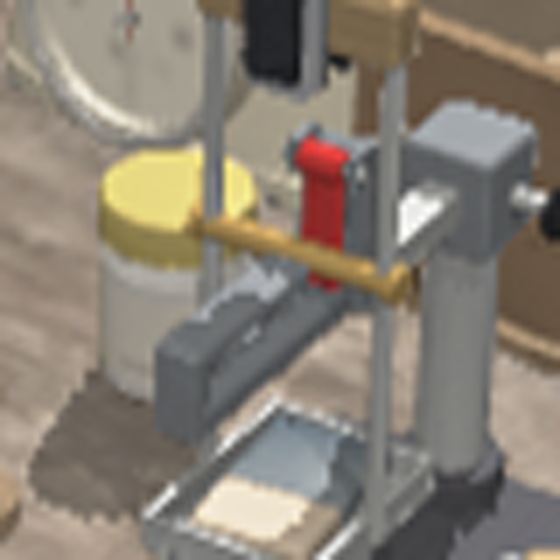

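The bar is rising freely behind the nose end (6.5 mm so far, no vertical resistance). Continuing.

```bash
python3 -m creep '[[[-0.3,-0.04,0],[0,0,0]],[[-0.6,-0.04,0],[0,0,0]],[[-0.9,-0.04,0],[0,0,0]],[[-0.9,-0.04,0],[0,0,0]]]'; python3 look.py 13 scene;  python3 - <<'E'
from h import *
im=cv2.imread("pics/scene13.png");cv2.imwrite("pics/s13c.png",cv2.resize(im[160:250,290:370],None,fx=6,fy=6,interpolation=cv2.INTER_CUBIC))
E
```

```text
time: 9.6
tool_pos: [0.552, -0.3588, 0.1675]
eef_rot: [-55.0, 90.0, -137.6]
contact_force: [-5.3, -0.9, -1.5]
finger_gap: 0.152
9.6 [ 0.552  -0.3588  0.1675] [ -55.02   89.97 -137.58] [-5.29 -0.87 -1.47] [ 0.078  1.785 -0.03 ] 0.15157530017314458
```

View pics/s13c.png

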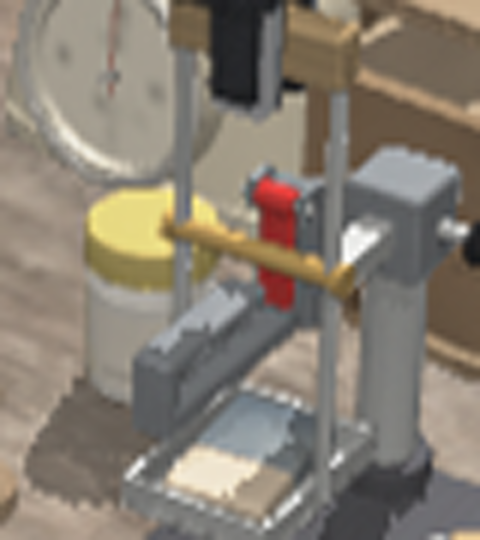

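The bar is now level with the top of the nose and held at 5.3 N. Lifting 16 mm more.

```bash
python3 -m creep '[[[-0.3,0,0],[0,0,0]],[[-0.6,-0.05,0],[0,0,0]],[[-0.9,-0.08,0],[0,0,0]],[[-1.2,-0.08,0],[0,0,0]],[[-1.6,-0.08,0],[0,0,0]],[[-1.6,-0.08,0],[0,0,0]]]'; python3 look.py 14 scene;  python3 - <<'E'
from h import *
im=cv2.imread("pics/scene14.png");cv2.imwrite("pics/s14c.png",cv2.resize(im[160:250,290:370],None,fx=6,fy=6,interpolation=cv2.INTER_CUBIC))
E
```

```text
time: 10.25
tool_pos: [0.5506, -0.3591, 0.1837]
eef_rot: [-61.5, 89.9, -144.1]
contact_force: [-6.9, 0.5, 0.4]
finger_gap: 0.151
10.25 [ 0.5506 -0.3591  0.1837] [ -61.49   89.91 -144.06] [-6.89  0.47  0.36] [ 0.014  2.212 -0.046] 0.15132626417706138
```

View pics/s14c.png

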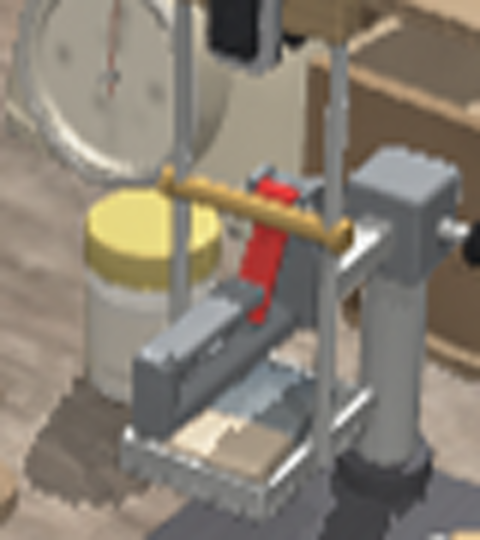

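The bar is now clear above the nose and the keeper has sprung shut beneath it. Going out along -x.

```bash
python3 -m creep '[[[0,-0.4,0],[0,0,0]],[[0,-0.8,0],[0,0,0]],[[0,-1.4,0],[0,0,0]],[[0,-1.4,0],[0,0,0]]]' && python3 look.py 15 && python3 -m creep '[[[0,-0.8,0],[0,0,0]],[[0,-2,0],[0,0,0]],[[0,-3.3,0],[0,0,0]],[[0,-4.7,0],[0,0,0]],[[0,-6.1,0],[0,0,0]],[[0,-7.5,0],[0,0,0]],[[0,-8.9,0],[0,0,0]],[[0,-10.3,0],[0,0,0]],[[0,-11.4,0],[0,0,0]],[[0,-12,0],[0,0,0]]]'; python3 look.py 16 scene top
```

```text
time: 10.7
tool_pos: [0.5376, -0.3608, 0.1834]
eef_rot: [66.2, 89.9, -16.3]
contact_force: [0.2, 0.5, -2.4]
finger_gap: 0.153
10.7 [ 0.5376 -0.3608  0.1834] [ 66.23  89.92 -16.33] [ 0.22  0.48 -2.4 ] [0.016 0.01  0.126] 0.153405549566908
time: 11.7
tool_pos: [0.4174, -0.3763, 0.1829]
eef_rot: [-108.7, 90.0, 168.7]
contact_force: [0.3, 0.0, -2.4]
finger_gap: 0.148
11.7 [ 0.4174 -0.3763  0.1829] [-108.69   89.99  168.71] [ 0.3   0.02 -2.37] [-0.056  0.008  0.041] 0.14837041251893907
```

View pics/scene16.png

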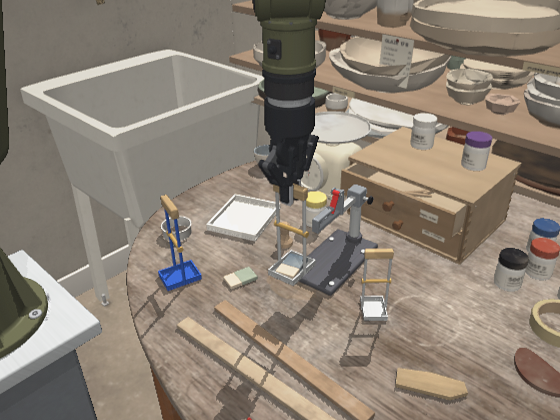

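```bash
python3 - <<'E'
from h import *
im=cv2.imread("pics/top16.png");cv2.imwrite("pics/t16c.png",cv2.resize(im[110:310,180:380],None,fx=3,fy=3,interpolation=cv2.INTER_CUBIC))
E
```

```text
(no output)
```

View pics/t16c.png

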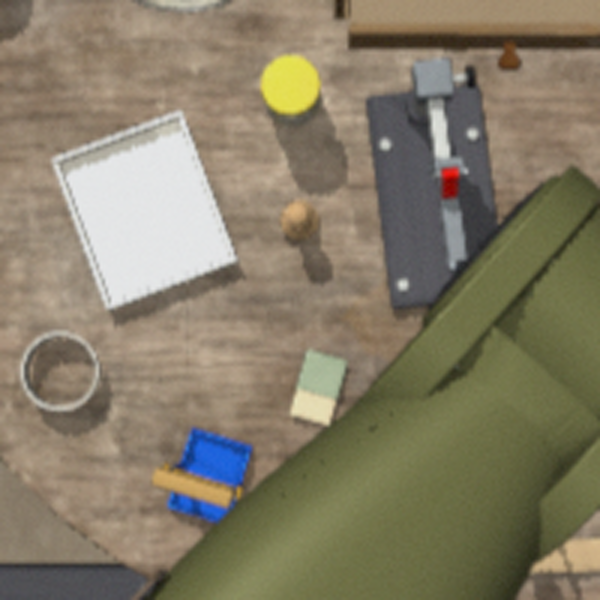

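Clear of the hook: the keeper is shut, the stand and bystanders are unmoved, and the tile is in the carrier at (292,265). Computing the transfer.

```bash
python3 - <<'E'
from h import *
from bench import env
s=env.sense(); print(rel(s,[.5467,-.1116,.235],down(20.8)))
E
```

```text
(array([ -5.21,  16.19, -24.59]), array([-0.234,  0.   , -0.   ]))
```

```bash
python3 -m creep '[[[-1,0,0],[0,0,0]],[[-2.3,0,0],[0,0,0]],[[-3.8,0.3,-0.5],[0,0,0]],[[-4.8,1,-1.7],[-0.02,0,0]],[[-5.2,2.2,-3.5],[-0.04,0,0]],[[-5.2,3.8,-5.8],[-0.06,0,0]],[[-5.2,5.4,-8.3],[-0.08,0,0]],[[-5.2,7,-10.7],[-0.1,0,0]],[[-5.2,8.6,-13.1],[-0.13,0,0]],[[-5.2,10.2,-15.5],[-0.15,0,0]]]' && python3 - <<'E'
from h import *
from bench import env
s=env.sense(); print(rel(s,[.5467,-.1116,.235],down(20.8)))
E
```

```text
time: 12.8
tool_pos: [0.5008, -0.2073, 0.2357]
eef_rot: [72.9, 89.9, -0.9]
contact_force: [1.1, 0.0, -2.9]
finger_gap: 0.151
(array([ 0.08,  7.08, -7.9 ]), array([-0.08 ,  0.   , -0.001]))
```

```bash
python3 -m creep '[[[0,1.2,-1.3],[-0.01,0,0]],[[0,2.6,-2.9],[-0.03,0,0]],[[0,4,-4.5],[-0.05,0,0]],[[0,5.3,-5.9],[-0.07,0,0]],[[0,6.4,-7.1],[-0.08,0,0]],[[0,7,-7.8],[-0.08,0,0]],[[0,7.1,-7.9],[-0.08,0,0]],[[0,7.1,-7.9],[-0.08,0,0]]]' && python3 look.py 17 wrist scene; python3 - <<'E'
from h import *
w=load("wrist17");s=load("scene17")
cv2.imwrite("pics/s17c.png",cv2.resize(s["frame"][80:280,160:320],None,fx=3,fy=3,interpolation=cv2.INTER_CUBIC))
E
```

```text
time: 13.6
tool_pos: [0.546, -0.1137, 0.2348]
eef_rot: [-50.2, 90.0, -119.5]
contact_force: [-0.7, -0.4, -2.3]
finger_gap: 0.152
13.6 [ 0.546  -0.1137  0.2348] [ -50.16   89.97 -119.52] [-0.73 -0.42 -2.25] [-0.004 -0.044 -0.08 ] 0.15152530221529184
```

View pics/wrist17.png

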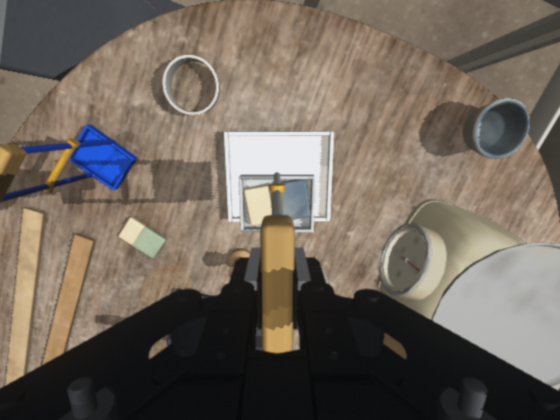

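View pics/s17c.png

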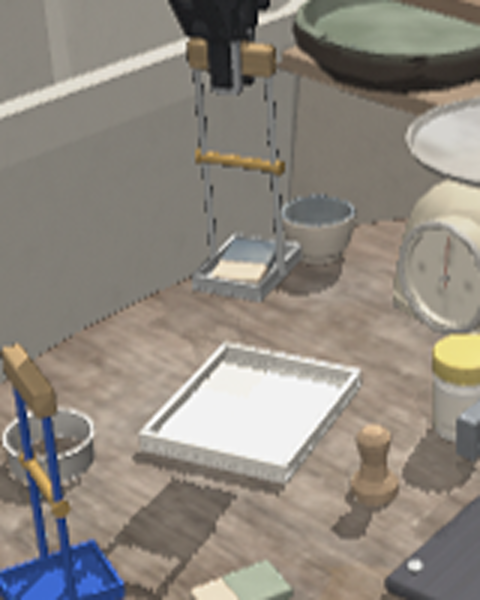

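```bash
python3 - <<'E'
from h import *
w=load("wrist17");v,u=np.mgrid[165:245,225:330];P=pts(w,u,v)
m=(P[...,2]>.10)&(P[...,2]<.16)
Q=P[m];print(m.sum(),np.percentile(Q,[2,50,98],axis=0).round(4));print(cv2.minAreaRect((Q[:,:2]*1000).astype(np.float32)))
h=cv2.cvtColor(w["frame"],cv2.COLOR_BGR2HSV)[165:245,225:330]
f=w["frame"][165:245,225:330]
t=m&(P[...,2]<.145)&(h[...,1]>40)&(v>188)&(v<216)&(u>248)&(u<310)&~((u>268)&(u<290));T=P[t]
A=np.c_[T[:,:2]-T[:,:2].mean(0),np.ones(len(T))];co,*_=np.linalg.lstsq(A,T[:,2],rcond=None);print("tile",len(T),co,T.mean(0))
s=load("scene17");v,u=np.mgrid[140:190,215:270];P=pts(s,u,v);m=(P[...,2]>.10)&(P[...,2]<.165)&(abs(P[...,0]-.547)<.07)&(abs(P[...,1]+.112)<.06);Q=P[m]
print("scene",m.sum(),np.percentile(Q,[1,50,99],axis=0).round(4),cv2.minAreaRect((Q[:,:2]*1000).astype(np.float32)))
E
```

```text
3357 [[ 0.5099 -0.1475  0.1275]
 [ 0.5405 -0.1112  0.1372]
 [ 0.5827 -0.0828  0.1392]]
((545.8134765625, -113.892333984375), (70.09341430664062, 56.679988861083984), 20.654258728027344)
tile 895 [ 0.01454285 -0.00703812  0.13760285] [ 0.54512345 -0.11320352  0.13760285]
scene 593 [[ 0.5055 -0.1527  0.1261]
 [ 0.538  -0.122   0.1374]
 [ 0.5844 -0.084   0.1632]] ((544.480224609375, -116.78681945800781), (75.6325454711914, 61.158103942871094), 24.912076950073242)
```

The carrier is level (tilt under 1°) and centred at (0.546,-0.114), 2 mm from the tray centre, with the tile in it. The foot is at about 0.125, so contact is expected at TCP z≈0.115.

```bash
python3 -m creep '[[[1,0.1,-0.1],[0,0,0]],[[2.5,0.15,-0.2],[0,0,0]],[[4,0.15,-0.2],[0,0,0]],[[5.5,0.15,-0.2],[0,0,0]],[[7,0.15,-0.2],[0,0,0]],[[8.5,0.15,-0.2],[0,0,0]],[[9.8,0.15,-0.2],[0,0,0]],[[10.7,0.15,-0.2],[0,0,0]],[[11.2,0.15,-0.2],[0,0,0]],[[11.3,0.15,-0.2],[0,0,0]]]' && python3 -m creep '[[[0.1,0,0],[0,0,0]],[[0.2,0,0],[0,0,0]],[[0.2,0,0],[0,0,0]]]';python3 look.py 18 scene;python3 - <<'E'
from h import *
s=load("scene18")
cv2.imwrite("pics/s18c.png",cv2.resize(s["frame"][100:280,180:340],None,fx=3,fy=3,interpolation=cv2.INTER_CUBIC))
E
```

```text
time: 14.7
tool_pos: [0.5464, -0.1113, 0.1212]
eef_rot: [-124.1, 90.0, 166.5]
contact_force: [-0.7, 0.3, -1.7]
finger_gap: 0.151
time: 15.0
tool_pos: [0.5471, -0.1113, 0.1202]
eef_rot: [56.4, 90.0, -13.0]
contact_force: [-0.4, -0.3, -2.9]
finger_gap: 0.152
15.0 [ 0.5471 -0.1113  0.1202] [ 56.36  89.96 -13.  ] [-0.44 -0.25 -2.92] [0.02  0.033 0.121] 0.15231647979341595
```

View pics/s18c.png

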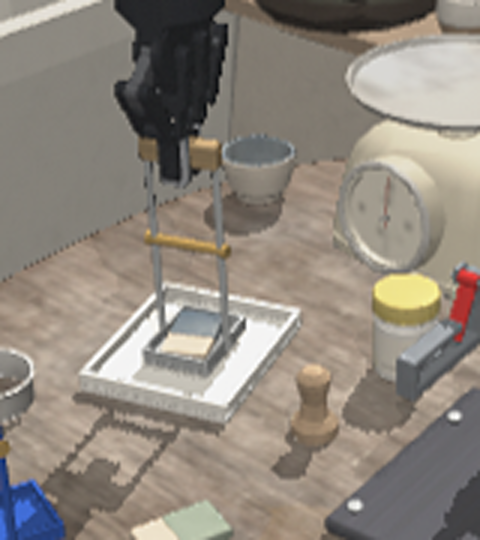

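It's within the tray walls with about 5 mm to go. Lowering in 1–2 mm steps to feel for contact.

```bash
python3 -m creep '[[[0.1,0,0],[0,0,0]],[[0.2,0,0],[0,0,0]],[[0.3,0,0],[0,0,0]],[[0.3,0,0],[0,0,0]]]'; python3 -m creep '[[[0.1,0,0],[0,0,0]],[[0.1,0,0],[0,0,0]]]';python3 -m creep '[[[0.1,0,0],[0,0,0]],[[0.1,0,0],[0,0,0]]]'
```

```text
time: 15.45
tool_pos: [0.5466, -0.1113, 0.1166]
eef_rot: [-125.9, 90.0, 164.7]
contact_force: [0.4, 0.5, -2.7]
finger_gap: 0.148
time: 15.65
tool_pos: [0.5466, -0.1113, 0.1156]
eef_rot: [-122.3, 90.0, 168.3]
contact_force: [-0.0, -1.3, -1.9]
finger_gap: 0.151
time: 15.85
tool_pos: [0.5468, -0.1113, 0.1147]
eef_rot: [-112.4, 90.0, 178.2]
contact_force: [-0.2, -0.7, -2.0]
finger_gap: 0.152
```

```bash
python3 -m creep '[[[0.1,0,0],[0,0,0]],[[0.1,0,0],[0,0,0]]]'; python3 -m creep '[[[0.05,0,0],[0,0,0]],[[0.05,0,0],[0,0,0]]]'
```

```text
time: 16.05
tool_pos: [0.5472, -0.1116, 0.1146]
eef_rot: [45.3, 89.9, -24.0]
contact_force: [-2.1, 0.4, 3.9]
finger_gap: 0.152
time: 16.25
tool_pos: [0.5474, -0.1117, 0.1145]
eef_rot: [42.6, 89.9, -26.8]
contact_force: [-1.9, -1.2, 7.3]
finger_gap: 0.15
```

Contact felt (+7 N, z stopped at 0.1145). Easing up 1 mm to unload, then releasing.

```bash
python3 -m creep '[[[-0.08,0,0],[0,0,0]],[[-0.08,0,0],[0,0,0]]]' && python3 -m creep '[[[0,0,0],[0,0,0]],[[0,0,0],[0,0,0]],[[0,0,0],[0,0,0]],[[0,0,0],[0,0,0]],[[0,0,0],[0,0,0]],[[0,0,0],[0,0,0]]]' 0.3; python3 look.py 19 wrist scene;python3 - <<'E'
from h import *
s=load("scene19")
cv2.imwrite("pics/s19c.png",cv2.resize(s["frame"][100:280,180:340],None,fx=3,fy=3,interpolation=cv2.INTER_CUBIC))
E
```

```text
time: 16.45
tool_pos: [0.5471, -0.1116, 0.1146]
eef_rot: [40.8, 89.9, -28.5]
contact_force: [-1.6, -1.3, 5.1]
finger_gap: 0.149
time: 17.05
tool_pos: [0.5468, -0.1113, 0.114]
eef_rot: [-153.9, 90.0, 136.7]
contact_force: [-1.2, 0.2, -1.0]
finger_gap: 0.648
17.05 [ 0.5468 -0.1113  0.114 ] [-153.94   90.    136.69] [-1.25  0.15 -1.04] [-0.023  0.035  0.021] 0.6477913840017911
```

View pics/s19c.png

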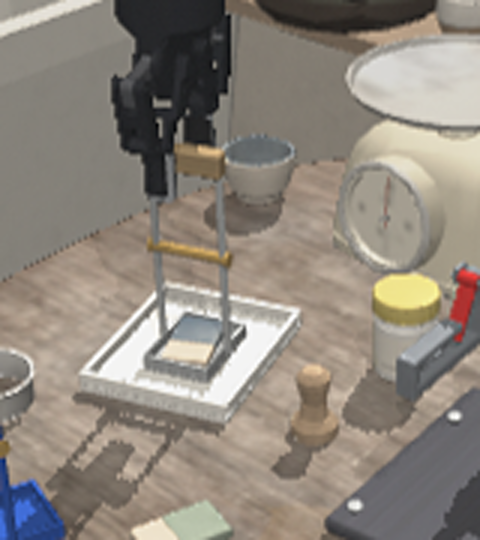

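View pics/wrist19.png

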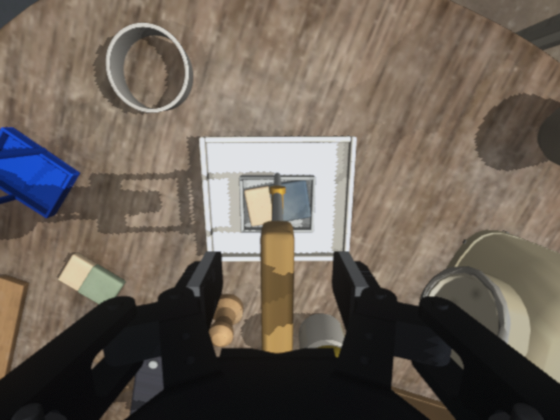

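The carrier is standing in the tray at (277,203), fully released, with the fingers clear on both sides. Retreating straight up.

```bash
python3 -m creep '[[[-0.7,0,0],[0,0,0]],[[-2,0,0],[0,0,0]],[[-4,0,0],[0,0,0]],[[-6.5,0,0],[0,0,0]],[[-9,0,0],[0,0,0]],[[-11.5,0,0],[0,0,0]],[[-12,0,0],[0,0,0]],[[-12,0,0],[0,0,0]],[[-12,0,0],[0,0,0]],[[-12,0,0],[0,0,0]]]' 1; python3 look.py 20 wrist scene;python3 - <<'E'
from h import *
w=load("wrist20");v,u=np.mgrid[0:420,0:560];P=pts(w,u,v)
near=(abs(P[...,0]-.547)<.05)&(abs(P[...,1]+.112)<.045)
hd=near&(P[...,2]>.165)&(P[...,2]<.19);Q=P[hd];print("handle",hd.sum(),np.median(Q,0),cv2.minAreaRect((Q[:,:2]*1000).astype(np.float32)))
r=near&(P[...,2]>.013)&(P[...,2]<.024);Q=P[r];print("rim",cv2.minAreaRect((Q[:,:2]*1000).astype(np.float32)))
t=near&(np.hypot(P[...,0]-.547,P[...,1]+.112)<.02)&(P[...,2]<.03);T=P[t];A=np.c_[T[:,:2]-T[:,:2].mean(0),np.ones(len(T))];print("tile",np.linalg.lstsq(A,T[:,2],rcond=None)[0])
s=load("scene20")
cv2.imwrite("pics/s20c.png",cv2.resize(s["frame"][100:280,180:340],None,fx=3,fy=3,interpolation=cv2.INTER_CUBIC))
E
```

```text
time: 18.15
tool_pos: [0.546, -0.1111, 0.2328]
eef_rot: [-122.4, 89.9, 168.2]
contact_force: [-0.2, 0.3, -0.1]
finger_gap: 1.0
18.15 [ 0.546  -0.1111  0.2328] [-122.45   89.88  168.18] [-0.18  0.26 -0.09] [ 0.045  0.073 -0.039] 1.0004378339468425
handle 1321 [ 0.54667825 -0.110613    0.17789012] ((547.6563110351562, -112.9573974609375), (13.968963623046875, 61.150146484375), 20.34184455871582)
rim ((547.2201538085938, -111.81290435791016), (69.58328247070312, 115.61840057373047), 19.25677490234375)
tile [ 0.04935373 -0.02643167  0.01693874]
```

View pics/scene20.png

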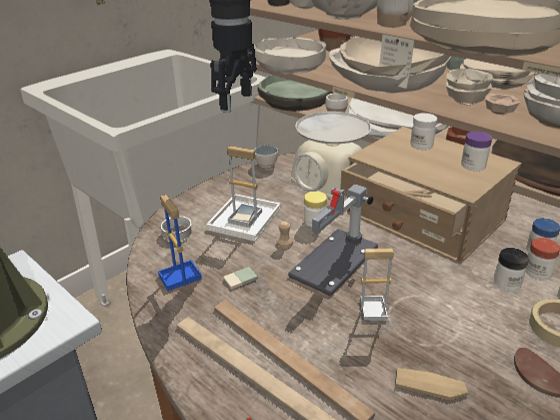

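View pics/wrist20.png

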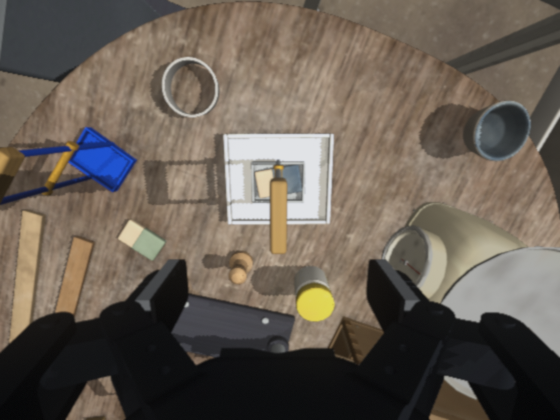

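```bash
python3 -c "
from bench import env
print(env.sign_off())"
```

```text
the job is handed in; nothing more can be done
None
```

The carrier is off the hook, standing upright in the white drip tray with the glazed tile still in it. The job is handed in at about 18 s of the 43 s allowed.

**Unhooking:** I eased the bar about 2.6 mm off the seat. I then pushed it roughly 21 mm along +x until the keeper met its stop. The most force felt was about 5.6 N while pressing and 6.9 N during the lift. After lifting about 32 mm I went out about 134 mm over the nose, and the keeper sprang shut by itself.

**Placing:** I lowered the carrier until I felt the tray floor, at about 7 N at most, eased off slightly, and opened the gripper. About 5 N still showed just before release. I then backed straight up.

**Last checks:**
- **Carrier:** the handle top is at z = 0.178, where 0.179 was expected. The handle sits within about 1.3 mm of straight above the foot, near the middle of the tray.
- **Contact:** the gripper is open and about 5 cm clear of the handle, and the wrist force is about 0.
- **Bystanders:** in the last views they look unmoved; I did not measure them again.

**What disagreed or failed:**
- **First grasp:** it closed on nothing, because the reported tool position read about 37 mm lower than the fingertips seen in the images. I worked from the images after that, and the second grasp held.
- **Tile tilt:** the last depth fit on the tile gave a slope of about 3°, probably because it included rim and leg pixels. The same fit before lowering gave under 1°, and the pictures show the tile lying flat.

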